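# Lock the access panel of a test enclosure

## Robot

A 7-joint arm with a two-finger parallel gripper is mounted at the origin on the work surface. World frame = base frame: x ahead of the robot, y to its left, z up, the work surface at z = 0. Lengths are in mm, angles in rad, forces in N, time in s.
With the tool pointing down it reaches from about 400 to 850 mm from the base axis. Payload 4.4 kg.
Tool frame: the origin (TCP) lies midway between the tips of the shut fingers; the grasp point (between the pads) lies 19 mm behind it; z points along the fingers, y is the line along which they close (so a half turn about z gives the same grasp; the last joint's range is limited). The gripper opens to 94 mm and grips with 3 to 60 N. Pads are 16 mm wide; open, the fingers measure 119 mm over their backs; the gripper's body (75 mm by 177 mm) begins 78 mm behind the grasp point.
Start: joints at [1.037, 0.628, 0.038, 1.517, -0.027, 0.996, -0.02], TCP at [293.13, -580.166, 205.478] pointing down, gripper open.
Joint ranges: [-3.06, 3.06], [-0.37, 2.12], [-1.25, 1.32], [0.18, 2.47], [-1.1, 4.24], [0.23, 1.98], [-2.94, 2.94]. Speed limits (rad/s): [2.57, 2.57, 3.14, 3.14, 3.14, 3.14, 3.14].

## Interface

Orientations are given as a unit quaternion [x, y, z, w].
In Python, from bench import manip gives the robot as it stands.
- The arm moves only by the tool jog_arm, never from a script. Its argument "series" is a list of rows, each an object with "gripper": the gripper command: -1 is shut, 1 is fully open, values between are in proportion; "translation": the shift along the tool's x, y, z in cm, a list of three; "twist": the turn, a rotation vector about the tool's x, y, z in rad, a list of three. In form: [{"gripper": gripper, "translation": [tx, ty, tz], "twist": [ax, ay, az]}, ...]. A call has 1 to 20 rows; each row is the pose to reach, as a shift and turn from the pose commanded when the call began, along the tool's axes at that moment; what a row does not reach only later rows make up. A row lasts 1/8 s, in which the tool goes at most 62.5 mm and 10.7 degrees, less where a joint would pass 70% of its speed; a pose out of reach is approached as far as the arm can. A call with a gripper value outside its range is refused whole. The fingers move at their own pace and stop on an object; "force" is the grip in N (left out, the last holds). Time passes only in rows, so rows that repeat a pose let the fingers close. It gives the time, the measured TCP pose, the force, the opening and the grip force at its end, in the units of the state.
- manip.read_state(): the state, without advancing time (a new reading comes with each control period).
- manip.get_image(name): name is "scene" or "top" or "wrist"; returns a dict with "color" (480x640x3 uint8, red, green, blue), "depth" (480x640 float32, mm along the optical axis (not along the pixel's ray), 0 where there is no reading), "intrinsics" (3x3 intrinsics, pixels), "k1" (the pictures are not rectified: a ray, as slopes to the right and down, at radius r is drawn at 1 + k1 r^2 times it, then the intrinsics apply), "R" (3x3) and "t" (3): a world point X has camera coordinates R X + t. Camera axes: x right, y down, z forward; pixel columns grow to the right and rows downward; lengths in mm; the calibration is good to about 2 mm. A picture is of the moment at which its call begins.
- manip.close_job(): hands the job in; it is judged then, once.
The state is a dict: "clock": time; "qpos": joint angles; "qd": joint speeds; "effort": joint torques, N m; "eef_pos": TCP position; "orientation": TCP orientation; "wrist_force": force on the tool from outside, world axes, zero at the start; "wrist_torque": the same for the moment, N m; "grip_width": finger opening in mm; "grip_force": force on a finger pad.
Only numpy, scipy, OpenCV 4.12 (cv2) and the standard library are available. Lean on these libraries where they do the work, as an engineer would, in place of code of your own. Each camera call takes 0.05 s, during which the arm holds its last target. There are 200 camera calls.

## Task

The access panel of the grey test enclosure stands ajar on its seal. With a fingertip in the slot of the round cam fastener, push the panel down shut and, keeping it down, turn the fastener clockwise (seen from above) to the end of its quarter turn, so that the panel stays locked shut when you let go. There is nothing to grip or lift: do not raise the panel, and leave the multimeter, the mouse and the small adapter where they are.

Things in the scene. Friction and masses are not known exactly. Their poses are not given: they have to be found in the camera images.
- enclosure: Grey metal test enclosure fixed to the bench, 240 (own x) x 300 (own y) x 84 mm high. Origin: centre of its underside; z up; its front faces own -x; turned up to 0.45 rad either way. An aluminium access panel, 200 x 190 x 4 mm, covers the top around own y = -40 mm; the strip at own y = +64 to +150 mm carries two sockets, 16 mm wide, 12 mm high.
- panel (a joint): Hinge of the access panel, rad: 0 shut, positive raised. Hinge line along the enclosure's y at own x = +100, z = 84 mm; free edge at the front. A sprung seal holds it ajar, about 0.08 to 0.16 at the start; 3 to 6 N down at the fastener pushes it shut against a rigid stop; let go unlocked, it rises again. Locked and let go it rests at about 0.02.
- fastener (a joint): Angle of the cam fastener, rad, growing clockwise from above, 0 to a rigid stop at 1.571; starts at 0 to 0.35. At 0 the slot lies along the enclosure's y (parallel to the front edge), at 1.571 along its x. Friction 0.06 N m; stays where left. From about 0.6 on, a tongue passes beneath the front rim if the panel is within 2 mm of shut; otherwise it jams or misses.
- slot (a point): Centre of the slot's floor, on the fastener's turning axis; panel shut: at x -50, y -40, z 94 mm in the enclosure's frame. The fastener is a steel dial 70 mm across with two black raised segments; the straight slot between them is 26 mm wide, 14 mm deep and runs right across, open at both ends. Its x is across the slot, y along it, z up from the panel.
- multimeter: Bystander: black hand-held multimeter lying flat, 150 x 78 x 42 mm; origin: centre of its underside.
- mouse: Bystander: black computer mouse, 100 x 56 x 31 mm; origin: centre of its underside.
- adapter: Bystander: small metal coaxial adapter standing on the enclosure's strip, 18 mm wide, 32 mm high; origin: centre of its underside.

How it is judged (in metres and radians):
On the way, in this order (a step that is already met when the one before it is completed fails the run):
1. a fingertip set in the fastener's slot has pushed the panel down shut, with the fastener not yet turned home (horizontal distance between the grasp point and slot below 0.045 m and z of the grasp point in the frame of slot below 0.031 m and value of joint panel below 0.03 rad and contact force between the fingers and enclosure above 0.5 N and value of joint fastener below 1 rad), for 0.05 s.
2. the fastener is turned home by the fingertip in its slot, with the panel shut (horizontal distance between the grasp point and slot below 0.045 m and z of the grasp point in the frame of slot below 0.031 m and value of joint fastener above 1.4 rad and value of joint panel below 0.03 rad), for 0.05 s.
At the end, for the whole second after the job is handed in: With the robot clear, the panel stays shut (hinge below 0.03 rad) and the fastener is turned past 1.40 of its 1.571 rad; multimeter, mouse and adapter are within 30 mm of where they stood (value of joint panel below 0.03 rad and value of joint fastener above 1.4 rad and distance of each of adapter, multimeter, mouse from where it was at the start of the episode below 0.03 m); the robot touches nothing.
It fails at once if the panel is lifted (hinge above 0.25 rad) (value of joint panel above 0.25 rad).
It fails at once if a bystander is pushed more than 30 mm from its place or lifted (distance of any of adapter, multimeter, mouse from where it was at the start of the episode above 0.03 m).
It also fails if it takes over 48 s, if anything falls off the work surface, if the arm or the gripper's body presses on something with over 40 N, if the wrist force passes 120 N, or if a joint passes its speed limit or range.

## Working session

There is one attempt and no reset: what is moved stays moved. The work goes in short steps, Python scripts to look and compute and a tool call to move; the robot and the scene stay as the last step left them, time stands still between calls to the robot, and variables do not carry over. Pictures are saved under pics/ and viewed, at most 10 in all, crops included, and the job is handed in when it is done.

Besides the shell and the picture viewer there is one more tool, called after "Call:" as name(argument=value, ...), one argument or row to a line, values as JSON. jog_arm: Moves the arm, as the interface text tells. Its arguments: {"type":"object","properties":{"series":{"type":"array","items":{"type":"object","properties":{"gripper":{"type":"number"},"translation":{"type":"array","items":{"type":"number"}},"twist":{"type":"array","items":{"type":"number"}}}}},"force":{"type":"number"}},"required":["series"]}

```bash
mkdir -p pics
cat > h.py <<'E'
import numpy as np, cv2
from bench import manip
def ray(im,u,v):
    K=np.array(im["intrinsics"]);d=np.array([(u-K[0,2])/K[0,0],(v-K[1,2])/K[1,1]]);s=d.copy()
    for _ in range(20): s=d/(1+im["k1"]*(s@s))
    R=np.array(im["R"]);t=np.array(im["t"])
    return -R.T@t, R.T@np.array([s[0],s[1],1.])
def onplane(im,u,v,z):
    c,d=ray(im,u,v); return c+d*(z-c[2])/d[2]
def atdepth(im,u,v):
    c,d=ray(im,u,v); return c+d*float(im["depth"][int(v),int(u)])
def save(im,n): cv2.imwrite(n,im["color"][:,:,::-1])
E
python3 - <<'E'
from h import *
for n in("top","scene"):
    im=manip.get_image(n); save(im,f"pics/{n}0.png"); np.save(f"{n}0.npy",im,allow_pickle=True)
    c,_=ray(im,320,240);print(n,c)
print(manip.read_state())
E
```

```text
top [ 402.91143569   53.00151293 1390.5663328 ]
scene [1239.26058946  557.41357204  593.00089685]
{'clock': 0.1, 'qpos': array([ 1.03719927,  0.62923204,  0.03844974,  1.51822798, -0.02702689,
        0.996298  , -0.02000372]), 'qd': array([-0.0001289 , -0.00025889, -0.00104247, -0.00245505,  0.00061717,
       -0.00034366, -0.00090495]), 'effort': array([ 1.60641968e-03, -5.50785112e+01,  1.14704613e+00, -1.87114137e+01,
       -5.21492679e-02,  1.92270678e-02,  6.73560271e-05]), 'eef_pos': array([ 292.87112414, -579.63411704,  204.67295007]), 'orientation': array([ 9.72772378e-01,  2.31761130e-01, -1.88419693e-04, -8.02030866e-04]), 'wrist_force': array([-0.16778921,  0.6174429 , -0.20307075]), 'wrist_torque': array([0.01144212, 0.02224847, 0.0682349 ]), 'grip_force': 0.0, 'grip_width': 93.63738043252931}
```

View pics/top0.png

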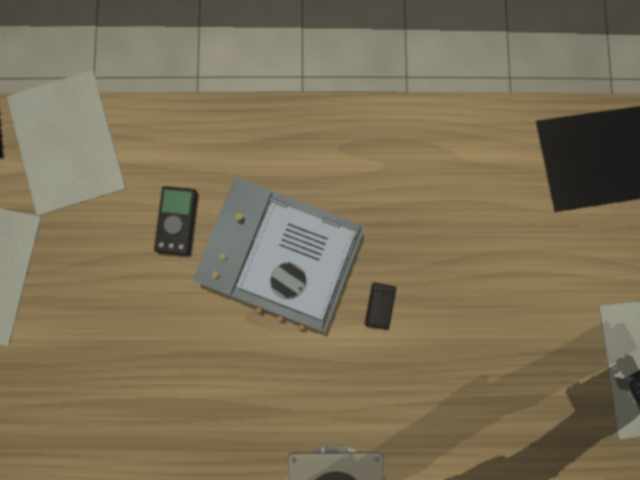

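View pics/scene0.png

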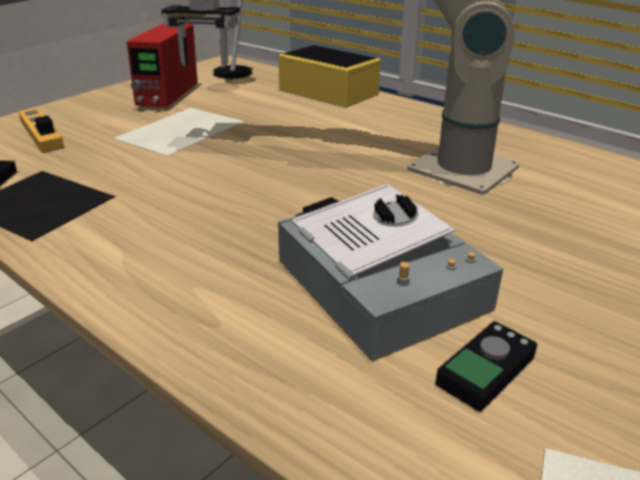

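The top view shows the enclosure turned about -0.38 rad. The dial is near (288,281), the adapter at (240,217), the mouse at (380,306) and the multimeter at (176,221). Next I measure the dial and the panel.

Run:
```python
from h import *
im=np.load("top0.npy",allow_pickle=True).item()
c=im["color"];g=cv2.cvtColor(c,cv2.COLOR_RGB2GRAY)
x0,y0=180,165
crop=c[y0:345,x0:400,::-1]
cv2.imwrite("pics/crop.png",cv2.resize(crop,None,fx=3.2,fy=3.2,interpolation=cv2.INTER_CUBIC))
# black segments
m=np.zeros_like(g);m[258:304,264:312]=(g[258:304,264:312]<75)*255
n,l,s,ce=cv2.connectedComponentsWithStats(m)
top=122
for i in range(1,n):
    if s[i,4]>40:
        p=np.argwhere(l==i)[:,::-1].astype(np.float32)
        W=np.array([onplane(im,u,v,top)[:2] for u,v in p])
        d=[im["depth"][int(v),int(u)] for u,v in p]
        ev,V=np.linalg.eigh(np.cov(W.T)); 
        P=np.array([atdepth(im,u,v) for u,v in p])
        print("seg",s[i],W.mean(0),"minmax",W.min(0),W.max(0),"long dir",V[:,1],np.sqrt(ev),"z",np.percentile(P[:,2],[10,50,90]), P.mean(0))
        print(" rect",cv2.minAreaRect(W.astype(np.float32)))
# panel bright
m=((g>150)*255).astype(np.uint8); k=np.zeros_like(m);k[170:340,190:370]=m[170:340,190:370]
k=cv2.morphologyEx(k,cv2.MORPH_OPEN,np.ones((3,3)))
cs,_=cv2.findContours(k,cv2.RETR_EXTERNAL,cv2.CHAIN_APPROX_NONE);ct=max(cs,key=cv2.contourArea)
b=cv2.boxPoints(cv2.minAreaRect(ct));print(cv2.contourArea(ct),b)
W=[atdepth(im,*(ct[:,0].mean(0)+.9*(q-ct[:,0].mean(0)))) for q in b];print(np.round(W,1))
W=np.array([onplane(im,q[0][0],q[0][1],95)[:2] for q in ct],np.float32)
print("panel",cv2.minAreaRect(W),cv2.boxPoints(cv2.minAreaRect(W)))
# strip depth check
for q in [(225,250),(250,200),(320,325),(300,260),(300,215),(340,260),(320,300)]: print(q,c[q[1],q[0]],atdepth(im,*q).round(1))
```

```text
seg [281 263  24  20 199] [489.49120919  86.27061617] minmax [467.59006458  65.66196898] [506.71332294 112.80071828] long dir [0.56903458 0.82231359] [ 4.6743503  14.94635306] z [120.34015244 123.40631834 127.24740547] [488.46792419  85.73285786 136.03664969]
 rect ((489.8546142578125, 85.90950012207031), (58.70261764526367, 16.779495239257812), 54.764625549316406)
seg [271 278  25  20 209] [454.70034181 110.36632225] minmax [437.16121914  84.13609638] [476.06370383 133.18954488] long dir [0.57120134 0.82080999] [ 4.76679973 15.41001543] z [124.38314741 128.22119444 131.68157376] [454.17137232 109.7573226  134.0095716 ]
 rect ((454.02630615234375, 110.84703063964844), (58.53963088989258, 17.101226806640625), 55.173885345458984)
7579.0 [[237.6444  285.66882]
 [270.8643  199.8507 ]
 [354.18555 232.10406]
 [320.96567 317.92218]]
[[467.1 191.8 109.4]
 [631.1 131.5  95. ]
 [569.4 -27.4  87.7]
 [406.8  37.2 109.2]]
panel ((518.2695922851562, 82.47306823730469), (186.78135681152344, 193.5961456298828), 68.70606994628906) [[394.1649    30.610664]
 [574.5442   -39.694267]
 [642.37427  134.33548 ]
 [461.995    204.64041 ]]
(225, 250) [116 122 119] [537.9 233.2  84.4]
(250, 200) [113 119 115] [645.  181.   85.8]
(320, 325) [109 115 110] [379.5  32.9  85.2]
(300, 260) [156 162 165] [514.8  74.2  98.3]
(300, 215) [156 163 165] [611.8  74.2  88.1]
(340, 260) [151 157 159] [514.5  -9.6  98.2]
(320, 300) [156 162 164] [431.1  32.9 105.1]
```

View pics/crop.png

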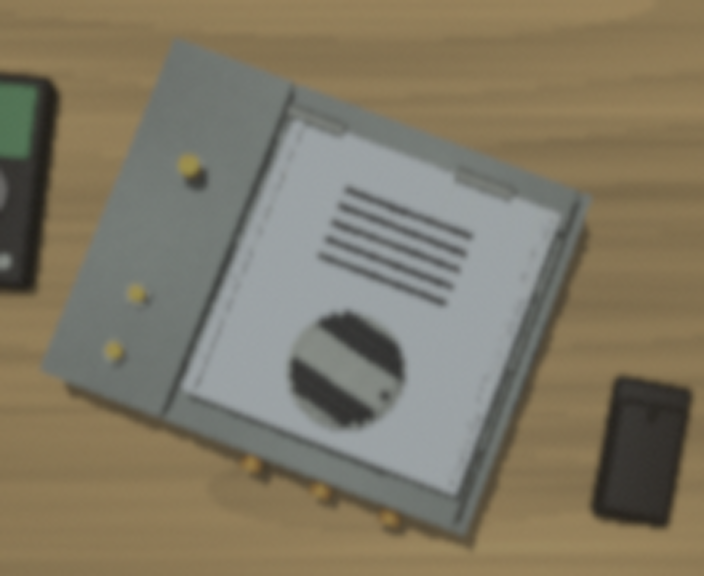

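```bash
cat > tgt.py <<'E'
from h import *
from scipy.spatial.transform import Rotation as Rt
def move(p,ang):  # tool y heading ang (deg), pointing down
    s=manip.read_state(); R0=Rt.from_quat(s["orientation"]); a=np.radians(ang)
    y=np.array([np.cos(a),np.sin(a),0]); z=np.array([0,0,-1.]); x=np.cross(y,z)
    R1=Rt.from_matrix(np.c_[x,y,z])
    print("t=%.2f"%s["clock"],"cm",(R0.inv().apply(np.array(p)-s["eef_pos"])/10).round(3),"twist",(R0.inv()*R1).as_rotvec().round(4),s["eef_pos"].round(1),s["wrist_force"].round(1),s["grip_width"],s["qpos"].round(2))
E
python3 -c "
from tgt import *
move([470.3,98.9,160],55.2)"
```

```text
t=0.10 cm [ 46.432 -52.556   4.554] twist [-1.0000e-03 -1.7000e-03 -2.0664e+00] [ 292.9 -579.6  204.7] [-0.2  0.6 -0.2] 93.63738043252931 [ 1.04  0.63  0.04  1.52 -0.03  1.   -0.02]
```

Call:
jog_arm(
  series=[
    {"gripper": -0.25,"translation": [23.2,-26.3,0],"twist": [0,0,-1.03]},
    {"gripper": -0.25,"translation": [23.2,-26.3,0],"twist": [0,0,-1.03]},
    {"gripper": -0.25,"translation": [23.2,-26.3,0],"twist": [0,0,-1.03]},
    {"gripper": -0.25,"translation": [23.2,-26.3,0],"twist": [0,0,-1.03]},
    {"gripper": -0.25,"translation": [23.2,-26.3,0],"twist": [0,0,-1.03]},
    {"gripper": -0.25,"translation": [23.2,-26.3,0],"twist": [0,0,-1.03]},
    {"gripper": -0.25,"translation": [46.4,-52.6,0],"twist": [0,0,-2.066]},
    {"gripper": -0.25,"translation": [46.4,-52.6,0],"twist": [0,0,-2.066]},
    {"gripper": -0.25,"translation": [46.4,-52.6,0],"twist": [0,0,-2.066]},
    {"gripper": -0.25,"translation": [46.4,-52.6,0],"twist": [0,0,-2.066]},
    {"gripper": -0.25,"translation": [46.4,-52.6,0],"twist": [0,0,-2.066]},
    {"gripper": -0.25,"translation": [46.4,-52.6,0],"twist": [0,0,-2.066]},
    {"gripper": -0.25,"translation": [46.4,-52.6,4.5],"twist": [0,0,-2.066]},
    {"gripper": -0.25,"translation": [46.4,-52.6,4.5],"twist": [0,0,-2.066]},
    {"gripper": -0.25,"translation": [46.4,-52.6,4.5],"twist": [0,0,-2.066]},
    {"gripper": -0.25,"translation": [46.4,-52.6,4.5],"twist": [0,0,-2.066]},
  ],
)

```text
clock: 2.1
eef_pos: [471.0, 98.2, 161.7]
orientation: [0.3, 0.954, 0.0, 0.001]
wrist_force: [1.0, 0.2, 1.0]
grip_width: 35.4
grip_force: 0.0
```

```bash
python3 -c "
from tgt import *
move([470.3,98.9,132],55.2)
im=manip.get_image('wrist');save(im,'pics/w1.png')
p=lambda X:(np.array(im['intrinsics'])@((np.array(im['R'])@X+im['t'])/(np.array(im['R'])@X+im['t'])[2]))[:2].round(0)
print(ray(im,320,240)[0],'dial',p([472.1,98.3,125.]),'tcp',p(manip.read_state()['eef_pos']))
"
```

```text
t=2.10 cm [0.1   0.013 2.974] twist [ 0.0014  0.0017 -0.0017] [471.   98.2 161.7] [1.  0.2 1. ] 35.409837932138785 [ 0.13  0.5  -0.56  2.02  0.39  0.73  0.29]
[406.18829717 143.22871095 341.3958443 ] dial [330. 273.] tcp [329. 298.]
```

View pics/w1.png

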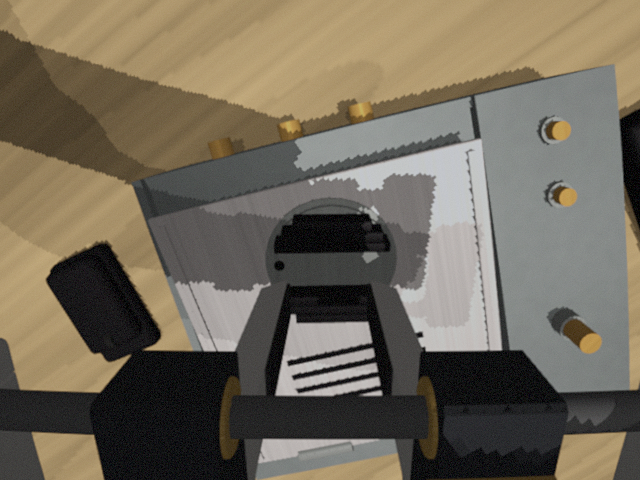

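The wrist view shows the slot running level across the picture, centred near (330,273), which is where I predicted it. The fingertips line up with it. Going down.

Call:
jog_arm(
  series=[
    {"gripper": -0.25,"translation": [0.05,0,1.5],"twist": [0,0,0]},
    {"gripper": -0.25,"translation": [0.05,0,3],"twist": [0,0,0]},
    {"gripper": -0.25,"translation": [0.05,0,4],"twist": [0,0,0]},
    {"gripper": -0.25,"translation": [0.05,0,4.5],"twist": [0,0,0]},
    {"gripper": -0.25,"translation": [0.05,0,4.8],"twist": [0,0,0]},
    {"gripper": -0.25,"translation": [0.05,0,4.8],"twist": [0,0,0]},
  ],
)

```text
clock: 2.9
eef_pos: [469.6, 99.0, 112.4]
orientation: [0.299, 0.954, 0.0, -0.0]
wrist_force: [-0.1, 0.5, 0.1]
grip_width: 35.3
grip_force: 0.0
```

```bash
python3 -c "
from tgt import *
move([468.6,99.6,93],55.2)"
```

```text
t=2.90 cm [ 0.118 -0.007  1.941] twist [-0.     -0.0002 -0.0002] [469.6  99.  112.4] [-0.1  0.5  0.1] 35.28861047348758 [ 0.08  0.58 -0.5   2.06  0.47  0.61  0.22]
```

Call:
jog_arm(
  series=[
    {"gripper": -0.25,"translation": [0.03,0,0.5],"twist": [0,0,0]},
    {"gripper": -0.25,"translation": [0.06,0,1.0],"twist": [0,0,0]},
    {"gripper": -0.25,"translation": [0.1,0,1.4],"twist": [0,0,0]},
    {"gripper": -0.25,"translation": [0.1,0,1.7],"twist": [0,0,0]},
    {"gripper": -0.25,"translation": [0.1,0,1.7],"twist": [0,0,0]},
  ],
)

```text
clock: 3.52
eef_pos: [468.6, 99.6, 95.2]
orientation: [0.299, 0.954, -0.0, -0.0]
wrist_force: [-2.2, 1.9, 3.2]
grip_width: 35.4
grip_force: 1.3
```

Call:
jog_arm(
  series=[
    {"gripper": -0.25,"translation": [0,0,0.2],"twist": [0,0,0]},
    {"gripper": -0.25,"translation": [0,0,0.3],"twist": [0,0,0]},
    {"gripper": -0.25,"translation": [0,0,0.3],"twist": [0,0,0]},
    {"gripper": -0.25,"translation": [0,0,0.3],"twist": [0,0,0]},
  ],
)

```text
clock: 4.03
eef_pos: [468.8, 99.5, 94.0]
orientation: [0.299, 0.954, -0.0, 0.001]
wrist_force: [-7.0, -1.0, 19.7]
grip_width: 35.2
grip_force: 10.1
```

The panel has bottomed out on its stop at z 94 with about 20 N. Now I turn it clockwise.

Call:
jog_arm(
  series=[
    {"gripper": -0.25,"translation": [0,0,0],"twist": [0,0,0.1]},
    {"gripper": -0.25,"translation": [0,0,0],"twist": [0,0,0.2]},
    {"gripper": -0.25,"translation": [0,0,0],"twist": [0,0,0.3]},
    {"gripper": -0.25,"translation": [0,0,0],"twist": [0,0,0.4]},
    {"gripper": -0.25,"translation": [0,0,0],"twist": [0,0,0.5]},
    {"gripper": -0.25,"translation": [0,0,0],"twist": [0,0,0.6]},
    {"gripper": -0.25,"translation": [0,0,0],"twist": [0,0,0.6]},
  ],
)

```text
clock: 4.9
eef_pos: [468.5, 100.3, 94.0]
orientation: [0.568, 0.823, 0.0, 0.0]
wrist_force: [-6.9, 1.2, 19.7]
grip_width: 35.2
grip_force: 9.8
```

```bash
python3 -c "
from tgt import *
move([468.6,99.6,93],55.2);print(manip.read_state()['wrist_torque'])"
```

```text
t=4.90 cm [-0.073 -0.018  0.097] twist [ 6.000e-04  3.000e-04 -6.004e-01] [468.5 100.3  94. ] [-6.9  1.2 19.7] 35.17108198209241 [-0.06  0.58 -0.3   2.08  0.33  0.52 -0.24]
[ 0.51007953  1.54695911 -0.05696256]
```

Call:
jog_arm(
  series=[
    {"gripper": -0.25,"translation": [0,0,0],"twist": [0,0,0.1]},
    {"gripper": -0.25,"translation": [0,0,0],"twist": [0,0,0.2]},
    {"gripper": -0.25,"translation": [0,0,0],"twist": [0,0,0.3]},
    {"gripper": -0.25,"translation": [0,0,0],"twist": [0,0,0.4]},
    {"gripper": -0.25,"translation": [0,0,0],"twist": [0,0,0.5]},
    {"gripper": -0.25,"translation": [0,0,0],"twist": [0,0,0.6]},
    {"gripper": -0.25,"translation": [0,0,0],"twist": [0,0,0.7]},
    {"gripper": -0.25,"translation": [0,0,0],"twist": [0,0,0.8]},
    {"gripper": -0.25,"translation": [0,0,0],"twist": [0,0,0.9]},
    {"gripper": -0.25,"translation": [0,0,0],"twist": [0,0,0.9]},
  ],
)

```text
clock: 6.15
eef_pos: [469.9, 100.4, 94.0]
orientation: [0.868, 0.496, 0.001, 0.001]
wrist_force: [-3.1, 1.9, 16.8]
grip_width: 35.3
grip_force: 18.8
```

```bash
python3 -c "
from tgt import *
move([468.6,99.6,93],-21.3);print(manip.read_state()['wrist_torque'])"
```

```text
t=6.15 cm [-0.135 -0.068  0.104] twist [ 0.0023 -0.0015 -0.1611] [469.9 100.4  94. ] [-3.1  1.9 16.8] 35.26632346214619 [-0.24  0.57 -0.05  2.09  0.05  0.48 -0.86]
[0.42540741 0.89634758 0.80770268]
```

The wrist torque has risen to 0.8 N m against the stop. I lift the tips off the floor first, then unwind within the slack so the fastener isn't dragged back, and then retract.

Call:
jog_arm(
  series=[
    {"gripper": -0.25,"translation": [0,0,-0.3],"twist": [0,0,0]},
    {"gripper": -0.25,"translation": [0,0,-0.5],"twist": [0,0,-0.03]},
    {"gripper": -0.25,"translation": [0,0,-0.8],"twist": [0,0,-0.06]},
    {"gripper": -0.25,"translation": [0,0,-1.0],"twist": [0,0,-0.1]},
    {"gripper": -0.25,"translation": [0,0,-1.0],"twist": [0,0,-0.14]},
    {"gripper": -0.25,"translation": [0,0,-1.0],"twist": [0,0,-0.14]},
  ],
)

```text
clock: 6.9
eef_pos: [468.6, 98.6, 102.4]
orientation: [0.833, 0.554, -0.0, 0.0]
wrist_force: [0.2, 1.1, -0.0]
grip_width: 35.4
grip_force: 0.0
```

```bash
python3 -c "
from tgt import *
move([468.6,99.6,93],-21.3);print(manip.read_state()['wrist_torque'])"
```

```text
t=6.90 cm [ 0.087 -0.041  0.939] twist [-0.0003  0.0007 -0.0257] [468.6  98.6 102.4] [ 0.2  1.1 -0. ] 35.4069906982616 [-0.21  0.55 -0.09  2.08  0.09  0.51 -0.76]
[-0.04554194 -0.01787764  0.04718609]
```

No forces remain, so I lift away, going straight up and then toward the robot's right so the top camera can see.

Call:
jog_arm(
  series=[
    {"gripper": -0.25,"translation": [0,0,-2],"twist": [0,0,0]},
    {"gripper": -0.25,"translation": [0,0,-5],"twist": [0,0,0]},
    {"gripper": -0.25,"translation": [0,0,-10],"twist": [0,0,0]},
    {"gripper": -0.25,"translation": [0,0,-12],"twist": [0,0,0]},
    {"gripper": -0.25,"translation": [0,6,-12],"twist": [0,0,0]},
    {"gripper": -0.25,"translation": [-5,12,-12],"twist": [0,0,0]},
    {"gripper": -0.25,"translation": [-10,16,-12],"twist": [0,0,0]},
    {"gripper": -0.25,"translation": [-14,20,-12],"twist": [0,0,0]},
    {"gripper": -0.25,"translation": [-19,20,-12],"twist": [0,0,0]},
    {"gripper": -0.25,"translation": [-24,20,-12],"twist": [0,0,0]},
    {"gripper": -0.25,"translation": [-24,20,-12],"twist": [0,0,0]},
    {"gripper": -0.25,"translation": [-24,20,-12],"twist": [0,0,0]},
  ],
)

```text
clock: 8.4
eef_pos: [560.5, -198.6, 222.3]
orientation: [0.833, 0.554, 0.0, -0.0]
wrist_force: [-0.0, 1.1, 0.5]
grip_width: 35.3
grip_force: 0.0
```

Run:
```python
from tgt import *
move([470,100,200],-21.3)
im=manip.get_image("top");c=im["color"];g=cv2.cvtColor(c,cv2.COLOR_RGB2GRAY)
cv2.imwrite("pics/crop2.png",cv2.resize(c[165:345,140:420,::-1],None,fx=2.8,fy=2.8,interpolation=cv2.INTER_CUBIC))
m=np.zeros_like(g);m[258:308,264:312]=(g[258:308,264:312]<75)*255
n,l,s,ce=cv2.connectedComponentsWithStats(m)
for i in range(1,n):
    if s[i,4]>40:
        p=np.argwhere(l==i)[:,::-1]
        W=np.array([onplane(im,u,v,110)[:2] for u,v in p]);ev,V=np.linalg.eigh(np.cov(W.T))
        print(s[i],W.mean(0),"slot deg",np.degrees(np.arctan2(V[1,1],V[0,1])))
for q in [(300,260),(300,215),(340,260),(320,300)]: print(q,atdepth(im,*q).round(1))
```

```text
t=8.40 cm [ 24.034 -19.895   2.262] twist [-0.0005 -0.0008 -0.0255] [ 560.5 -198.6  222.3] [-0.   1.1  0.5] 35.29628846363889 [ 0.34  0.53 -0.08  1.66  0.05  0.96 -0.15]
[272 266  14  26 175] [477.13088906 119.23018198] slot deg 158.27326357628868
[290 272  14  26 164] [461.3787172   79.82764776] slot deg 158.7099258053727
(300, 260) [515.3  74.3  92.8]
(300, 215) [611.6  74.2  89.2]
(340, 260) [515.   -9.9  92.6]
(320, 300) [431.3  32.7  94.6]
```

View pics/crop2.png

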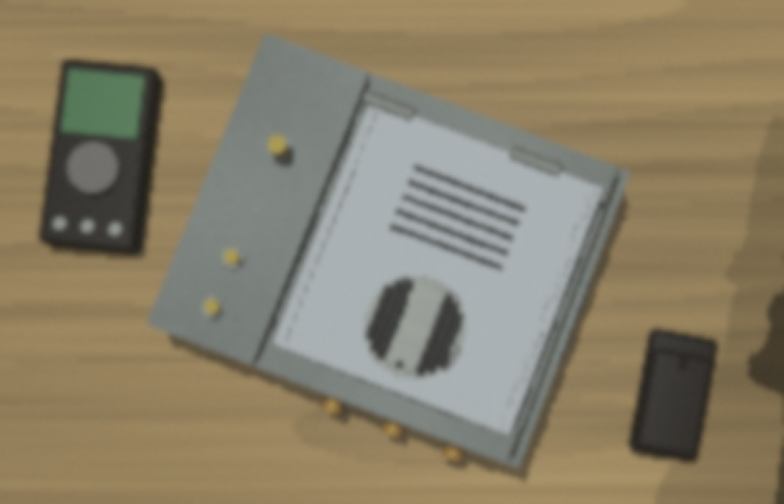

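The slot now points at -21.5°, along the enclosure's own x, and the bystanders haven't moved. I'll check the hinge with a plane fit before handing in.

Run:
```python
from h import *
ims=[np.load("top0.npy",allow_pickle=True).item(),manip.get_image("top")]
ex=np.array([.932,-.363,0])
for im in ims:
    A=[]
    for v in range(205,315,2):
        for u in range(240,355,2):
            if im["color"][v,u].min()<148: continue
            A.append(atdepth(im,u,v))
    A=np.array(A);P=A[(A[:,2]>80)&(A[:,2]<112)]
    x=P@ex; y=P@np.array([.363,.932,0])
    M=np.c_[x,y,np.ones(len(x))]
    k=np.ones(len(x),bool)
    for _ in range(5):
        c=np.linalg.lstsq(M[k],P[k,2],rcond=None)[0]; r=P[:,2]-M@c; k=abs(r)<2*r[k].std()
    # strip reference
    S=np.array([atdepth(im,u,v) for u,v in [(u,v) for v in range(195,275,2) for u in range(205,262,2)] if abs(int(im["color"][v,u][0])-115)<8])
    S=S[abs(S[:,2]-84)<5]; cs=np.linalg.lstsq(np.c_[S@ex,S@np.array([.363,.932,0]),np.ones(len(S))],S[:,2],rcond=None)[0]
    print(len(x),"panel slope",c[:2],"strip slope",cs[:2])
print(manip.read_state()["clock"])
```

```text
1306 panel slope [-0.1126961  -0.00023584] strip slope [-0.00189128 -0.00016199]
1686 panel slope [-2.10016005e-02 -7.29741680e-05] strip slope [-0.00277151  0.00957213]
8.5
```

The hinge is at about 0.02, so the panel is locked. Handing in.

```bash
python3 -c "
from bench import manip
print(manip.close_job())"
```

```text
the job is handed in; nothing more can be done
None
```

The panel is shut (hinge about 0.02 rad) and the fastener is at the end of its quarter turn; the arm is clear, the bystanders look unmoved, and the job is handed in (no verdict was returned).

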